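# Open the safety-capped tablet bottle

### The job

Open the square white tablet bottle standing in the pine caddy: press its push-and-turn cap down against the spring, keep it down while twisting it anticlockwise until it is free, then lift it straight off. The bottle stays standing in its pocket and everything else stays where it is. Finish still holding the cap in the gripper, level and still, about 6 cm straight above the bottle's open mouth, so that tablet crumbs fall back in; do not put it down or let go.

Things in the scene. Friction and masses are not known exactly. Their poses are not given: they have to be found in the camera images.
- caddy: pine bottle caddy screwed to the bench, 93 x 261 x 75 high, three square 75 pockets in a row along its y axis, pocket centres at y = -84, 0, +84, pocket floor 8 above the bench; origin centre of underside. Which pocket holds which thing varies
- bottle: white plastic tablet bottle with a square 72 x 72 body, paper labels and a round neck with a wide cap, the tallest thing in the caddy; loose (about 0.36 kg), standing in a pocket with 1.5 play each side, which keeps it from turning. Body 98 tall, then a round shoulder narrowing to 42 wide at 111; rim 136 above the origin. Origin centre of underside, z up
- mouth (a point): centre of the rim of the bottle's mouth (opening 30 wide), 136 above the bottle's origin; covered by the cap at the start
- cap: the bottle's white push-and-turn safety cap: ribbed, 54 wide (56 over ribs), 27 high, flat top with two embossed curved arrows; loose, about 40 g. Origin centre of its underside, z up; at rest 121 above the bottle's origin, x axes of cap and bottle in line. Three lugs inside sit behind teeth of the neck: as it stands it neither turns nor lifts
- cap_top (a point): centre of the cap's top face, 27 above its underside. An inner spring (6 N at rest) must be pressed at least 4 down (10 N) to clear the teeth; it bottoms at 7 (13 N). Kept down, the cap turns anticlockwise seen from above: the lugs come free after about 33 degrees and meet a stop at about 88, so 60 is right; then it lifts straight off
- tin_caddy: round aluminium tin with slip lid, 68 wide, 92 tall, standing in one of the other two caddy pockets; origin centre of underside (leave alone)
- oil_bottle: squat square green glass oil bottle, 68 x 68 body, narrow neck with a cork, 107 tall, in the remaining caddy pocket; origin centre of underside (leave alone)
- tin1: round aluminium tin, 84 wide, 75 tall, on the lazy susan; origin centre of underside (leave alone)
- tin2: round aluminium tin, 72 wide, 95 tall, on the lazy susan; origin centre of underside (leave alone)
- tin3: round aluminium tin, 78 wide, 55 tall, on the lazy susan; origin centre of underside (leave alone)
- tin4: round aluminium tin, 60 wide, 85 tall, on the lazy susan; origin centre of underside (leave alone)
- egg_cup: orange ceramic egg cup, 49 wide, 62 tall, standing close in front of the caddy (robot side); origin centre of underside (leave alone)
- measuring_cups: four steel measuring cups nested in one another, 80 wide, 51 tall, flat handles together along own +x to 132 from the axis; stands close behind the caddy; origin centre of underside (leave alone)
Mind the look-alikes: they are no part of the job. What is meant by the cap is not black or blue, and is the smaller of those in its own colour.

How it is judged:
By the outcome, as a careful person would: the job done as asked, in the order asked, and still so for the second after the job is handed in, while the arm keeps its last pose, push and grip.
It also fails if it takes over 35 s, if anything falls off the work surface, if the arm or the gripper's body presses on something with over 40 N, if the wrist force passes 120 N, or if a joint passes its speed limit or range.

### The arm

A 6-joint arm with a two-finger parallel gripper is mounted at the origin on the work surface. World frame = base frame: x ahead of the robot, y to its left, z up, the work surface at z = 0. Lengths are in m, angles in degrees, forces in N, time in s.
With the tool pointing down it reaches from about 0.375 to 0.9 m from the base axis. Payload 3.1 kg.
Tool frame: the origin (TCP) lies at the very end of the fingers, on their centre line; the grasp point (between the pads) lies 19 mm behind it; z points along the fingers, y is the line along which they close (so a half turn about z gives the same grasp; the last joint's range is limited). The gripper opens to 87 mm and grips with 3 to 60 N. Pads are 19 mm wide; open, the fingers measure 117 mm over their backs; the gripper's body (75 mm by 190 mm) begins 51 mm behind the grasp point.
Start: joints at [62.939, 30.224, 82.088, -0, 67.689, -10.227], TCP at [0.181, 0.598, 0.195] pointing down, gripper open.
Joint ranges: [-176.69, 176.69], [-43.24, 126.21], [12.49, 139.97], [-82, 262], [0, 151.66], [-163.58, 163.58]. Speed limits (degrees/s): [159.86, 159.86, 180, 180, 180, 180].

### API

Orientations are given as a 3x3 rotation matrix whose columns are the frame's x, y, z axes.
In Python, from rig import bot gives the robot as it stands.
- The arm moves only by the tool move_arm, never from a script. Its argument "increments" is a list of rows, each an object with "xyz": the shift along the tool's x, y, z in mm, a list of three; "roll": the turn about the tool's z in rad; "grip": the opening in per cent of the stroke, from 0 (shut) to 100 (fully open). A call has 1 to 5 rows; each row shifts and turns the commanded pose from where the row before left it, along the tool's axes as they then stand; what a row does not reach is not made up. A row lasts 1/12 s, in which the tool goes at most 41.7 mm and 7.16 degrees, less where a joint would pass 70% of its speed; a pose out of reach is approached as far as the arm can. A call is refused whole if a number of a shift passes 41.7 or a number of a turn 0.125, either way. A call with a gripper value outside its range is refused whole. The fingers move at their own pace and stop on an object; the grip force is fixed at half the most. Time passes only in rows, so rows that do not move let the fingers close. It gives the time, the measured TCP pose, the force, the opening and the grip force at its end, in the units of the state.
- bot.read_state(): the state, without advancing time (a new reading comes with each control period).
- bot.capture(name): name is "scene" or "top" or "wrist"; returns (picture, depth): 400x640x3 uint8, red, green, blue; 400x640 float32, m along the optical axis (not along the pixel's ray), 0 where there is no reading.
- bot.camera_model(name): a dict with "intrinsics" (3x3 intrinsics, pixels), "rvec" (rotation vector, rad) and "tvec" (3), from world to camera coordinates, as OpenCV has them; the wrist camera has in their place "tool_from_camera" (4x4, takes a point from camera to tool coordinates, whose origin is the TCP and whose axes are the flange's). Camera axes: x right, y down, z forward; pixel columns grow to the right and rows downward; lengths in m; the calibration is good to about 2 mm. A picture is of the moment at which its call begins: read the wrist's pose just before it. camera_model takes no time and is no camera call.
- bot.hand_in(): hands the job in; it is judged then, once.
Trained networks look in the newest picture that a camera, given by its name, has taken for a name from the list of things; names that differ only in an ending like _2 or _b are one class to them, and where a whole thing is asked for, a point or a joint stands for the part that bears it (a point fixed in the world has none). Each returns a list of dicts, best first, with "conf" (0 to 1); they miss things now and then, are a little off and sometimes report something else, mostly with a low value. They report only what shows in the picture. A call takes as long as a camera call. They do not tell look-alikes from the thing itself.
- bot.spot_in(label, camera): "at" ([x, y, z] in m, in the coordinates of the camera as it stood for that picture, good to about 4 mm: the middle of the surface that is visible of it).
- bot.trace(label, camera): "mask" (400x640 bool, what is visible of it).
The state is a dict: "time_s": time; "joint_positions": joint angles; "qvel": joint speeds; "tau": joint torques, N m; "position": TCP position; "tcp_rot": TCP orientation; "force": force on the tool from outside, world axes, zero at the start; "moment": the same for the moment, N m; "opening": opening from 0.0 (shut) to 1.0 (fully open); "grasp_force": force on a finger pad.
Only numpy, scipy, OpenCV 4.12 (cv2) and the standard library are available. Lean on these libraries where they do the work, as an engineer would, in place of code of your own. Each camera call takes 0.05 s, during which the arm holds its last target. There are 200 camera calls.

## Working session

There is one attempt and no reset: what is moved stays moved. The work goes in short steps, Python scripts to look and compute and a tool call to move; the robot and the scene stay as the last step left them, time stands still between calls to the robot, and variables do not carry over. Pictures are saved under pics/ and viewed, at most 10 in all, crops included, and the job is handed in when it is done.

Besides the shell and the picture viewer there is one more tool, called after ">>>" by a JSON object that holds its "api" and its "payload". move_arm: Moves the arm, as the interface text tells. Its arguments: {"type":"object","properties":{"increments":{"type":"array"}},"required":["increments"]}

```bash
mkdir -p pics; cat > h.py <<'E'
import numpy as np, cv2
from rig import bot
def cap(n,f=None):
    p,d=bot.capture(n)
    if f: cv2.imwrite('pics/'+f,p[...,::-1])
    return p,d
def T(n):  # world from camera
    m=bot.camera_model(n)
    if n=='wrist':
        s=bot.read_state(); A=np.eye(4);A[:3,:3]=s['tcp_rot'];A[:3,3]=s['position']
        return A@np.array(m['tool_from_camera'])
    A=np.eye(4);A[:3,:3]=cv2.Rodrigues(np.array(m['rvec'],float))[0];A[:3,3]=np.ravel(m['tvec'])
    return np.linalg.inv(A)
def cloud(n,d):
    K=np.array(bot.camera_model(n)['intrinsics']);v,u=np.mgrid[:400,:640]
    P=np.stack([(u-K[0,2])/K[0,0]*d,(v-K[1,2])/K[1,1]*d,d,np.ones_like(d)],-1)
    return (P@T(n).T)[...,:3]
def pix(n,p):
    K=np.array(bot.camera_model(n)['intrinsics']);q=np.linalg.inv(T(n))@np.r_[p,1];q=K@q[:3];return q[:2]/q[2]
E
python3 - <<'E'
from h import *
print(bot.read_state())
for n in ('scene','top'):
    p,d=cap(n,n+'1.png');C=cloud(n,d)
    for l in ('cap','bottle','caddy'):
        for r in bot.spot_in(l,n)[:4]:
            w=(T(n)@np.r_[r['at'],1])[:3];print(n,l,round(r['conf'],2),w.round(3),pix(n,w).round())
E
```

```text
{'time_s': 0.0, 'joint_positions': array([ 6.29389919e+01,  3.02802117e+01,  8.21562166e+01,  1.19089103e-03,
        6.76878569e+01, -1.02278954e+01]), 'qvel': array([ 0.00829016,  0.01885408,  0.04476675,  0.05799998,  0.05715326,
       -0.10846428]), 'tau': array([ 5.57925614e-04, -4.40046215e+01, -1.76591635e+01,  6.32040622e-02,
        5.83406165e-02, -1.63617860e-04]), 'position': array([0.18060056, 0.59752031, 0.19425927]), 'tcp_rot': array([[-9.57149805e-01,  2.89591512e-01, -1.00397063e-03],
       [ 2.89592970e-01,  9.57147958e-01, -1.92296067e-03],
       [ 4.04075348e-04, -2.13130426e-03, -9.99997647e-01]]), 'force': array([-0.47807286, -0.12047668, -0.30420755]), 'moment': array([-0.01105006,  0.00065933, -0.06167569]), 'grasp_force': 0.0, 'opening': 1.0011277809216186}
scene cap 0.96 [ 0.559 -0.051  0.159] [246. 153.]
scene cap 0.96 [ 0.428 -0.083  0.034] [276. 161.]
scene cap 0.93 [0.385 0.033 0.035] [318. 167.]
scene cap 0.55 [ 0.561 -0.188  0.022] [216. 176.]
scene bottle 0.81 [ 0.568 -0.039  0.1  ] [250. 176.]
scene caddy 0.86 [0.612 0.084 0.048] [280. 222.]
top cap 0.92 [ 0.416 -0.092  0.037] [402. 257.]
top cap 0.91 [ 0.546 -0.195  0.027] [434. 211.]
top cap 0.63 [0.366 0.024 0.038] [360. 275.]
top cap 0.6 [ 0.548 -0.063  0.155] [397. 201.]
top bottle 0.77 [ 0.527 -0.039  0.109] [385. 213.]
top caddy 0.86 [0.557 0.043 0.064] [352. 205.]
```

View pics/scene1.png

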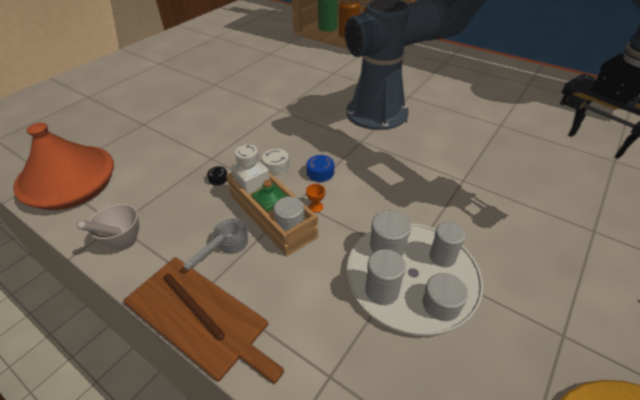

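View pics/top1.png

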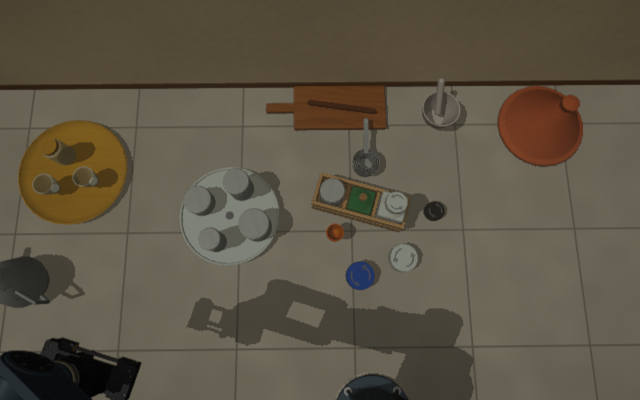

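The candidates are:
- Bottle cap: white, scene (246,153), top (397,201).
- Larger white lid on the bench: scene (276,161), top (403,257).
- Blue lid: scene (320,167).
- Black lid: scene (216,175).

By the description I choose the bottle's cap in the caddy. Next I measure it and check a close crop.

```bash
python3 - <<'E'
from h import *
for n in ('scene','top'):
    p,d=cap(n);C=cloud(n,d)
    m=(abs(C[...,2]-.156)<.006)&(abs(C[...,0]-.55)<.07)&(abs(C[...,1]+.06)<.07)
    q=C[m];c,r=cv2.minEnclosingCircle((q[:,:2]*1000).astype(np.float32));print(n,len(q),q.mean(0),np.median(q[:,2]),c,r)
    # bench lid size
    m=(abs(C[...,2]-.035)<.012)&(abs(C[...,0]-.42)<.06)&(abs(C[...,1]+.09)<.06);q=C[m]
    print(' lid',cv2.minEnclosingCircle((q[:,:2]*1000).astype(np.float32)))
    if n=='top': a=p[150:300,300:460]
    for l in('caddy','oil_bottle','tin_caddy'):
        r=bot.trace(l,n)
        if r:
            q=C[r[0]['mask']];q=q[q[:,2]>.06];print(l,cv2.minAreaRect((q[:,:2]*1000).astype(np.float32)),q.mean(0),np.percentile(q[:,2],98))
    if n=='scene': b=p[130:230,190:350]
o=np.vstack([cv2.resize(a[:100],(640,400),interpolation=2)]); o2=cv2.resize(b,(480,300),interpolation=2)
cv2.imwrite('pics/crop.png',np.hstack([cv2.resize(a,(400,375)),cv2.resize(b,(400,375))])[...,::-1])
E
```

```text
scene 269 [ 0.55133488 -0.05894539  0.15384938] 0.15393844198389384 (550.549560546875, -61.811248779296875) 28.628137588500977
 lid ((417.0862121582031, -96.56634521484375), 39.81374740600586)
caddy ((747.4931640625, 253.96958923339844), (802.0355834960938, 174.6435546875), 53.51118087768555) [0.60643041 0.06378848 0.07892725] 0.0755077400806974
oil_bottle ((783.127197265625, 263.16650390625), (751.7086181640625, 78.85055541992188), 49.72746276855469) [0.58628004 0.02935657 0.08578244] 0.11397138276809247
tin_caddy ((798.7325439453125, 297.16693115234375), (686.135498046875, 69.5762939453125), 44.0020866394043) [0.60657968 0.10911928 0.09426205] 0.10076283226547768
top 351 [ 0.54718768 -0.06106213  0.15492937] 0.1549745000162237 (547.3128662109375, -61.390380859375) 27.78963851928711
 lid ((414.5494384765625, -97.8019790649414), 39.305633544921875)
caddy ((469.0873107910156, 49.50718688964844), (261.3519592285156, 307.42218017578125), 73.29340362548828) [0.56679951 0.03307729 0.07607697] 0.07838022715371826
oil_bottle ((465.19482421875, 58.98539733886719), (71.38053131103516, 300.01629638671875), 69.42449188232422) [0.56613604 0.02146637 0.08722609] 0.11575009411042501
tin_caddy ((485.95123291015625, 104.9933090209961), (65.67301940917969, 300.86090087890625), 87.20811462402344) [0.59101977 0.1000801  0.10095716] 0.10346254836735587
```

View pics/crop.png

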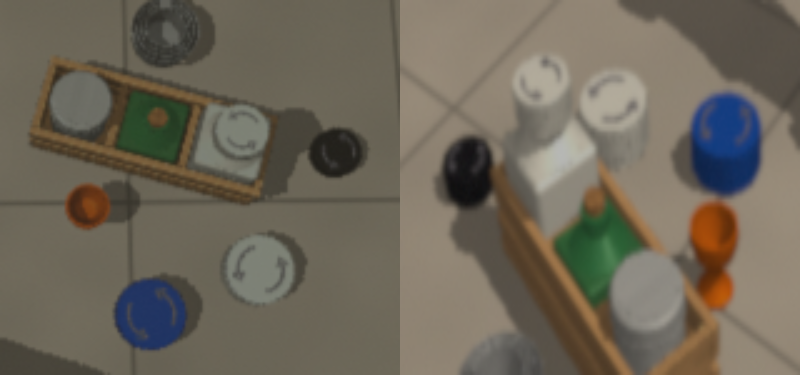

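The close crop confirms the white cap on the bottle, radius 28 mm against 39 mm for the bench lid. Its top is at z≈0.155 and its centre near (0.549,-0.061), as expected. Next I move above it.

>>> {"api": "move_arm", "payload": {"increments": [{"xyz": [-26, -25, -10], "roll": 0, "grip": 100}, {"xyz": [-27, -26, -12], "roll": 0, "grip": 100}, {"xyz": [-27, -26, -12], "roll": 0, "grip": 100}, {"xyz": [-27, -26, -12], "roll": 0, "grip": 100}, {"xyz": [-27, -26, -4], "roll": 0, "grip": 100}]}}

```text
time_s: 1.22
position: [0.2731, 0.4353, 0.247]
tcp_rot: [[-0.957, 0.289, 0.003], [0.289, 0.957, 0.002], [-0.002, 0.003, -1.0]]
force: [1.9, 0.1, 0.1]
opening: 0.995
grasp_force: 0.0
```

>>> {"api": "move_arm", "payload": {"increments": [{"xyz": [-28, -27, 0], "roll": 0, "grip": 100}, {"xyz": [-28, -27, 0], "roll": 0, "grip": 100}, {"xyz": [-28, -27, 0], "roll": 0, "grip": 100}, {"xyz": [-28, -27, 0], "roll": 0, "grip": 100}, {"xyz": [-28, -27, 0], "roll": 0, "grip": 100}]}}

```text
time_s: 1.63
position: [0.3674, 0.2645, 0.2456]
tcp_rot: [[-0.957, 0.289, 0.001], [0.289, 0.957, 0.0], [-0.001, 0.001, -1.0]]
force: [1.3, 1.1, 1.0]
opening: 1.001
grasp_force: 0.0
```

>>> {"api": "move_arm", "payload": {"increments": [{"xyz": [-28, -27, 0], "roll": 0, "grip": 100}, {"xyz": [-28, -27, 0], "roll": 0, "grip": 100}, {"xyz": [-28, -27, 0], "roll": 0, "grip": 100}, {"xyz": [-28, -27, 0], "roll": 0, "grip": 100}, {"xyz": [-28, -27, 0], "roll": 0, "grip": 100}]}}

```text
time_s: 2.05
position: [0.4623, 0.0946, 0.2456]
tcp_rot: [[-0.957, 0.29, 0.001], [0.29, 0.957, 0.0], [-0.001, 0.0, -1.0]]
force: [0.3, 0.6, 0.4]
opening: 0.999
grasp_force: 0.0
```

>>> {"api": "move_arm", "payload": {"increments": [{"xyz": [-28, -27, 0], "roll": 0, "grip": 100}, {"xyz": [-28, -27, 0], "roll": 0, "grip": 100}, {"xyz": [-28, -27, 0], "roll": 0, "grip": 100}, {"xyz": [-28, -27, 0], "roll": 0, "grip": 100}, {"xyz": [-15, -14, 0], "roll": 0.1, "grip": 100}]}}

```text
time_s: 2.47
position: [0.5503, -0.0616, 0.2455]
tcp_rot: [[-0.922, 0.388, 0.003], [0.388, 0.922, -0.002], [-0.003, -0.001, -1.0]]
force: [0.3, -0.0, 0.8]
opening: 1.003
grasp_force: 0.0
```

>>> {"api": "move_arm", "payload": {"increments": [{"xyz": [0, 0, 0], "roll": 0.12, "grip": 100}, {"xyz": [0, 0, 0], "roll": 0.12, "grip": 100}, {"xyz": [0, 0, 0], "roll": 0.12, "grip": 100}, {"xyz": [0, 0, 0], "roll": 0.12, "grip": 100}, {"xyz": [0, 0, 0], "roll": 0.12, "grip": 100}]}}

```text
time_s: 2.88
position: [0.5479, -0.0573, 0.2452]
tcp_rot: [[-0.54, 0.842, -0.0], [0.842, 0.54, 0.0], [0.0, -0.0, -1.0]]
force: [0.7, -1.0, -0.3]
opening: 1.002
grasp_force: 0.0
```

>>> {"api": "move_arm", "payload": {"increments": [{"xyz": [0, 0, 0], "roll": 0.12, "grip": 100}, {"xyz": [0, 0, 0], "roll": 0.12, "grip": 100}, {"xyz": [0, 0, 0], "roll": 0.06, "grip": 100}, {"xyz": [0, 0, 0], "roll": 0, "grip": 100}, {"xyz": [0, 0, 0], "roll": 0, "grip": 100}]}}

```text
time_s: 3.3
position: [0.5479, -0.0571, 0.2454]
tcp_rot: [[-0.275, 0.961, 0.0], [0.961, 0.275, -0.0], [-0.0, 0.0, -1.0]]
force: [-0.7, -0.8, 0.3]
opening: 1.0
grasp_force: 0.0
```

```bash
cat > loc.py <<'E'
from h import *
for n in ('wrist',):
    s=bot.read_state()
    p,d=cap(n,'wrist_%d.png'%int(s['time_s']*100));C=cloud(n,d)
    m=(d>0)&(abs(C[...,2]-.156)<.008)&(abs(C[...,0]-.549)<.05)&(abs(C[...,1]+.061)<.05)
    q=C[m];print(len(q),s['position'],s['joint_positions'].round(1),s['tcp_rot'].round(3))
    if len(q):
        c,r=cv2.minEnclosingCircle((q[:,:2]*1000).astype(np.float32));print(np.median(q[:,2]),c,r,q.mean(0))
        v,u=np.where(m);print(u.min(),u.max(),v.min(),v.max())
        e=np.array([c[0]/1000,c[1]/1000,.156])-s['position'];print('tool delta mm',(s['tcp_rot'].T@e*1000).round(1))
    for r in bot.spot_in('cap',n)[:2]: print(r['conf'],(T(n)@np.r_[r['at'],1])[:3])
E
python3 loc.py; ls pics
```

```text
2853 [ 0.54787785 -0.0571263   0.24535315] [-17.6  21.2  89.3  -0.   69.5 -33.6] [[-0.275  0.961  0.   ]
 [ 0.961  0.275 -0.   ]
 [-0.     0.    -1.   ]]
0.1555969231927466 (547.6022338867188, -61.35649108886719) 28.012163162231445 [ 0.54736806 -0.05997053  0.15547653]
284 345 167 227
tool delta mm [-4.  -1.4 89.4]
0.91 [ 0.54524784 -0.06012462  0.15349789]
0.75 [0.37458681 0.03234317 0.03751587]
crop.png
scene1.png
top1.png
wrist_330.png
```

>>> {"api": "move_arm", "payload": {"increments": [{"xyz": [-4, -1, 20], "roll": 0, "grip": 100}, {"xyz": [0, 0, 20], "roll": 0, "grip": 100}, {"xyz": [0, 0, 20], "roll": 0, "grip": 100}, {"xyz": [0, 0, 10], "roll": 0, "grip": 100}, {"xyz": [0, 0, 0], "roll": 0, "grip": 100}]}}

```text
time_s: 3.82
position: [0.5462, -0.0607, 0.1729]
tcp_rot: [[-0.274, 0.962, -0.005], [0.962, 0.274, 0.002], [0.003, -0.005, -1.0]]
force: [0.1, -0.0, -0.3]
opening: 0.999
grasp_force: 0.0
```

```bash
python3 loc.py; ls pics
```

```text
4960 [ 0.54619844 -0.06070407  0.17294157] [-18.   26.2  94.1  -0.   60.  -33.9] [[-0.274  0.962 -0.005]
 [ 0.962  0.274  0.002]
 [ 0.003 -0.005 -1.   ]]
0.15709669507626733 (548.9105224609375, -61.67808151245117) 28.08689308166504 [ 0.54842237 -0.05980769  0.15692293]
278 359 181 259
tool delta mm [-1.7  2.4 16.9]
0.93 [ 0.42085013 -0.09335263  0.04105557]
0.83 [ 0.54673055 -0.06075812  0.15425344]
crop.png
scene1.png
top1.png
wrist_330.png
wrist_381.png
```

```bash
echo
```

```text
(no output)
```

View pics/wrist_381.png

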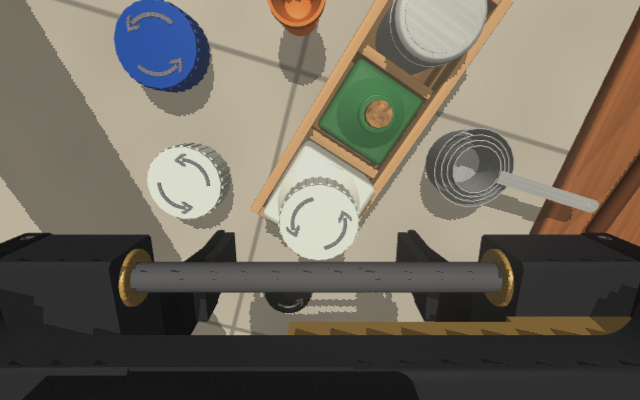

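>>> {"api": "move_arm", "payload": {"increments": [{"xyz": [-1, 1.5, 8], "roll": 0, "grip": 100}, {"xyz": [0, 0, 12], "roll": 0, "grip": 100}, {"xyz": [0, 0, 14], "roll": 0, "grip": 100}, {"xyz": [0, 0, 11], "roll": 0, "grip": 100}, {"xyz": [0, 0, 0], "roll": 0, "grip": 100}]}}

```text
time_s: 4.33
position: [0.549, -0.0616, 0.129]
tcp_rot: [[-0.274, 0.962, -0.002], [0.962, 0.274, 0.001], [0.001, -0.002, -1.0]]
force: [-0.0, -0.2, -0.3]
opening: 0.997
grasp_force: 0.0
```

The wrist view shows the cap at (318,218), centred between the finger pads (about x=215 and 425), with nothing else between them. I close on it now.

>>> {"api": "move_arm", "payload": {"increments": [{"xyz": [0, 0, 3], "roll": 0, "grip": 70}, {"xyz": [0, 0, 0], "roll": 0, "grip": 70}, {"xyz": [0, 0, 0], "roll": 0, "grip": 0}, {"xyz": [0, 0, 0], "roll": 0, "grip": 0}, {"xyz": [0, 0, 0], "roll": 0, "grip": 0}]}}

```text
time_s: 4.75
position: [0.5503, -0.062, 0.1279]
tcp_rot: [[-0.273, 0.962, 0.001], [0.962, 0.273, -0.0], [-0.001, 0.001, -1.0]]
force: [-0.1, 0.4, 0.4]
opening: 0.704
grasp_force: 0.0
```

>>> {"api": "move_arm", "payload": {"increments": [{"xyz": [0, 0, 0], "roll": 0, "grip": 0}, {"xyz": [0, 0, 0], "roll": 0, "grip": 0}, {"xyz": [0, 0, 0], "roll": 0, "grip": 0}, {"xyz": [0, 0, 0], "roll": 0, "grip": 0}]}}

```text
time_s: 5.08
position: [0.5495, -0.062, 0.1276]
tcp_rot: [[-0.274, 0.962, -0.0], [0.962, 0.274, -0.0], [-0.0, -0.0, -1.0]]
force: [-2.8, -0.2, 3.5]
opening: 0.59
grasp_force: 30.0
```

```bash
python3 loc.py; python3 -c "
import cv2;a=cv2.imread('pics/'+sorted(__import__('os').listdir('pics'))[-1]);print(a.shape)"; ls pics
```

```text
5843 [ 0.54948511 -0.06202448  0.12758857] [-18.   29.9  96.3  -0.   53.8 -33.9] [[-0.274  0.962 -0.   ]
 [ 0.962  0.274 -0.   ]
 [-0.    -0.    -1.   ]]
0.15587890122467554 (546.192626953125, -51.97515869140625) 34.69615173339844 [ 0.54629774 -0.05261062  0.15584516]
248 383 194 261
tool delta mm [ 10.6  -0.4 -28.4]
0.92 [0.38022612 0.02465349 0.03392071]
0.72 [ 0.54523258 -0.05447891  0.15593817]
(400, 640, 3)
crop.png
scene1.png
top1.png
wrist_330.png
wrist_381.png
wrist_508.png
```

```bash
cp $(ls -t pics/wrist* | head -1) pics/grasp.png
```

```text
(no output)
```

View pics/grasp.png

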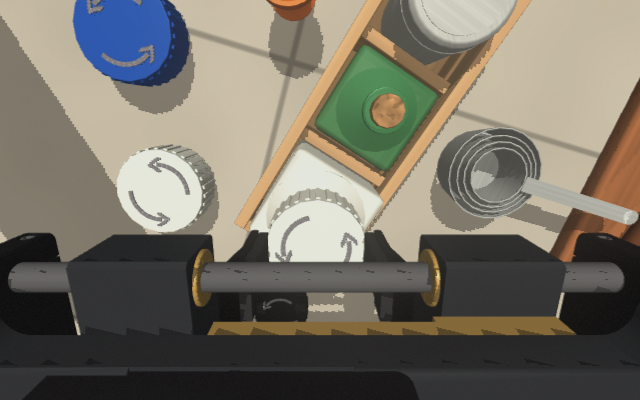

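The cap sits between the pads (about (265,250) and (375,250)) with its top centred near (315,240). I check its offset along tool x with depth.

```bash
python3 - <<'E'
from h import *
p,d=cap('wrist');C=cloud('wrist',d);s=bot.read_state();R=s['tcp_rot']
m=(d>0)&(abs(C[...,2]-.156)<.003)&(np.hypot(C[...,0]-.549,C[...,1]+.062)<.04)
L=(C[m]-s['position'])@R*1000; W=p[m].min(1)>150
L=L[W];k=abs(L[:,1])<22;L=L[k]
# fit circle of the far edge
e=[]
for y in range(-20,21,4):
    b=L[abs(L[:,1]-y)<1.5]; x=b[:,0].max(); e.append((y,round(x,1),round(x-np.sqrt(27.5**2-y*y),1)))
print(e); print(s['force'],s['moment'],s['opening'])
E
```

```text
[(-20, np.float64(21.0), np.float64(2.1)), (-16, np.float64(24.6), np.float64(2.2)), (-12, np.float64(27.3), np.float64(2.5)), (-8, np.float64(27.3), np.float64(0.9)), (-4, np.float64(28.2), np.float64(1.0)), (0, np.float64(29.0), np.float64(1.5)), (4, np.float64(28.1), np.float64(0.9)), (8, np.float64(27.4), np.float64(1.1)), (12, np.float64(26.0), np.float64(1.3)), (16, np.float64(23.3), np.float64(1.0)), (20, np.float64(19.6), np.float64(0.7))]
[-2.04969639 -1.90793032  4.63708359] [-2.52993811e-01  4.81869872e-01  2.05796226e-04] 0.5871917644702132
```

>>> {"api": "move_arm", "payload": {"increments": [{"xyz": [0, 0, 2], "roll": 0, "grip": 0}, {"xyz": [0, 0, 2], "roll": 0, "grip": 0}, {"xyz": [0, 0, 2], "roll": 0, "grip": 0}, {"xyz": [0, 0, 0], "roll": 0, "grip": 0}, {"xyz": [0, 0, 0], "roll": 0, "grip": 0}]}}

```text
time_s: 5.65
position: [0.5497, -0.0622, 0.1223]
tcp_rot: [[-0.274, 0.962, 0.0], [0.962, 0.274, -0.001], [-0.001, -0.0, -1.0]]
force: [-3.8, -1.5, 10.7]
opening: 0.588
grasp_force: 30.0
```

```bash
cat > z.py <<'E'
from h import *
s=bot.read_state();p,d=cap('wrist');C=cloud('wrist',d);R=s['tcp_rot']
L=(C-s['position'])@R*1000
m=(d>0)&(abs(L[...,1])<15)&(L[...,0]>8)&(L[...,0]<24)&(abs(L[...,2]+28)<12)&(p.min(2)>150)
print('captop z',np.median(C[m][:,2]),'rel',np.median(L[m][:,2]),'tcp',s['position'],s['force'].round(1),s['moment'].round(2),s['joint_positions'].round(1),s['opening'],s['time_s'])
E
python3 z.py
```

```text
captop z 0.15085030388931414 rel -28.535581638351847 tcp [ 0.54967287 -0.06224475  0.12232937] [-3.8 -1.5 10.7] [-0.34  0.78  0.03] [-18.   30.4  96.5  -0.1  53.1 -33.9] 0.5883171983891144 5.65
```

The cap is pressed about 5 mm at 10.7 N, with no slip. I go a touch further, then twist 60° anticlockwise.

>>> {"api": "move_arm", "payload": {"increments": [{"xyz": [0, 0, 0.8], "roll": 0, "grip": 0}, {"xyz": [0, 0, 0], "roll": -0.05, "grip": 0}, {"xyz": [0, 0, 0], "roll": -0.07, "grip": 0}, {"xyz": [0, 0, 0], "roll": -0.08, "grip": 0}]}}

```text
time_s: 6.03
position: [0.5503, -0.0622, 0.1219]
tcp_rot: [[-0.462, 0.887, 0.002], [0.887, 0.462, -0.001], [-0.001, 0.001, -1.0]]
force: [-2.6, -1.3, 11.4]
opening: 0.588
grasp_force: 30.0
```

```bash
python3 z.py
```

```text
captop z 0.150361007314991 rel -28.47881915416326 tcp [ 0.55030218 -0.06224026  0.12190252] [-2.6 -1.3 11.4] [-0.19  0.61 -0.08] [-18.   30.4  96.6  -0.   52.9 -45.5] 0.5877039481201933 6.0333
```

>>> {"api": "move_arm", "payload": {"increments": [{"xyz": [0, 0, 0], "roll": -0.09, "grip": 0}, {"xyz": [0, 0, 0], "roll": -0.09, "grip": 0}, {"xyz": [0, 0, 0], "roll": -0.09, "grip": 0}, {"xyz": [0, 0, 0], "roll": -0.09, "grip": 0}, {"xyz": [0, 0, 0], "roll": -0.09, "grip": 0}]}}

```text
time_s: 6.5
position: [0.5505, -0.0619, 0.122]
tcp_rot: [[-0.802, 0.597, 0.002], [0.597, 0.802, -0.0], [-0.002, 0.001, -1.0]]
force: [-2.8, -0.2, 11.1]
opening: 0.591
grasp_force: 30.0
```

>>> {"api": "move_arm", "payload": {"increments": [{"xyz": [0, 0, 0], "roll": -0.09, "grip": 0}, {"xyz": [0, 0, 0], "roll": -0.09, "grip": 0}, {"xyz": [0, 0, 0], "roll": -0.09, "grip": 0}, {"xyz": [0, 0, 0], "roll": -0.09, "grip": 0}, {"xyz": [0, 0, 0], "roll": -0.04, "grip": 0}]}}

```text
time_s: 6.92
position: [0.5506, -0.0617, 0.122]
tcp_rot: [[-0.971, 0.239, 0.002], [0.239, 0.971, 0.0], [-0.002, 0.001, -1.0]]
force: [-2.5, -0.4, 10.4]
opening: 0.59
grasp_force: 30.0
```

```bash
python3 z.py; python3 - <<'E'
from h import *
p,d=cap('wrist','turned.png');print(bot.read_state()['tcp_rot'].round(3))
E
```

```text
captop z 0.15046500249511152 rel -28.532924621428215 tcp [ 0.5506301  -0.06173609  0.12196979] [-2.5 -0.4 10.4] [ 0.14  0.48 -0.08] [-18.   30.4  96.5   0.1  52.9 -94.2] 0.5901657156798296 6.9167
[[-0.971  0.241  0.002]
 [ 0.241  0.971 -0.   ]
 [-0.002  0.001 -1.   ]]
```

View pics/turned.png

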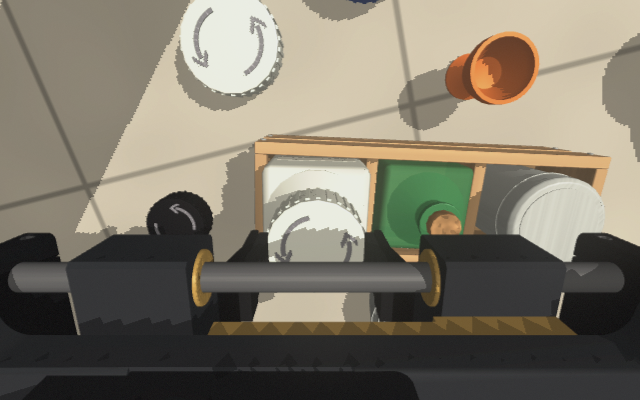

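The arrows kept their place relative to the fingers ((290,250), (350,250)), so the cap turned with the gripper while the bottle stayed square. Next I lift gently, straight up.

>>> {"api": "move_arm", "payload": {"increments": [{"xyz": [0, 0, -3], "roll": 0, "grip": 0}, {"xyz": [0, 0, -4], "roll": 0, "grip": 0}, {"xyz": [0, 0, -5], "roll": 0, "grip": 0}, {"xyz": [0, 0, -4], "roll": 0, "grip": 0}, {"xyz": [0, 0, 0], "roll": 0, "grip": 0}]}}

```text
time_s: 7.43
position: [0.5504, -0.0618, 0.1369]
tcp_rot: [[-0.97, 0.241, 0.002], [0.241, 0.97, -0.0], [-0.002, 0.0, -1.0]]
force: [0.4, -0.1, 0.2]
opening: 0.587
grasp_force: 30.0
```

```bash
python3 z.py
```

```text
captop z 0.16478094191816717 rel -27.87597342327951 tcp [ 0.55039992 -0.06180225  0.13693307] [ 0.4 -0.1  0.2] [-0.04 -0.02 -0.01] [-18.   29.2  95.8   0.   54.9 -94. ] 0.5874357351680364 7.4333
```

>>> {"api": "move_arm", "payload": {"increments": [{"xyz": [0, 0, -8], "roll": 0, "grip": 0}, {"xyz": [0, 0, -12], "roll": 0, "grip": 0}, {"xyz": [0, 0, -14], "roll": 0, "grip": 0}, {"xyz": [0, 0, -14], "roll": 0, "grip": 0}, {"xyz": [0, 0, -12], "roll": 0, "grip": 0}]}}

```text
time_s: 7.9
position: [0.5498, -0.0618, 0.1973]
tcp_rot: [[-0.97, 0.241, 0.0], [0.241, 0.97, 0.0], [-0.0, 0.0, -1.0]]
force: [-0.0, 0.9, 0.1]
opening: 0.586
grasp_force: 30.0
```

>>> {"api": "move_arm", "payload": {"increments": [{"xyz": [0, 0, -5], "roll": 0, "grip": 0}, {"xyz": [0, 0, 0], "roll": 0, "grip": 0}, {"xyz": [0, 0, 0], "roll": 0, "grip": 0}, {"xyz": [0, 0, 0], "roll": 0, "grip": 0}, {"xyz": [0, 0, 0], "roll": 0, "grip": 0}]}}

```text
time_s: 8.32
position: [0.549, -0.0616, 0.2005]
tcp_rot: [[-0.97, 0.241, -0.002], [0.241, 0.97, 0.001], [0.002, 0.0, -1.0]]
force: [0.2, -0.2, 0.1]
opening: 0.588
grasp_force: 30.0
```

```bash
python3 z.py; python3 - <<'E'
from h import *
p,d=cap('scene');C=cloud('scene',d)
for z0,z1 in((.13,.15),(.1,.112),(.228,.24)):
    m=(d>0)&(C[...,2]>z0)&(C[...,2]<z1)&(np.hypot(C[...,0]-.549,C[...,1]+.062)<.06)&(p.min(2)>90);print(z0,m.sum(),C[m].mean(0) if m.any() else '')
q,_=cap('top')
print(bot.read_state()['qvel'].round(2))
cv2.imwrite('pics/end.png',np.hstack([cv2.resize(p[70:230,170:370],(400,320)),cv2.resize(q[130:290,280:480],(400,320))])[...,::-1])
E
```

```text
captop z 0.2288680774324584 rel -28.33642533098921 tcp [ 0.54904149 -0.0615919   0.20049138] [ 0.2 -0.2  0.1] [ 0.03 -0.    0.  ] [-18.   24.3  92.2   0.   63.6 -94. ] 0.5877919922385887 8.3167
0.13 169 [ 0.55173591 -0.05991189  0.13764479]
0.1 294 [ 0.56221086 -0.04919335  0.10549725]
0.228 16 [ 0.56124203 -0.07043667  0.22862911]
[ 0.05 -0.31 -0.17  0.03 -0.03  0.09]
```

View pics/end.png

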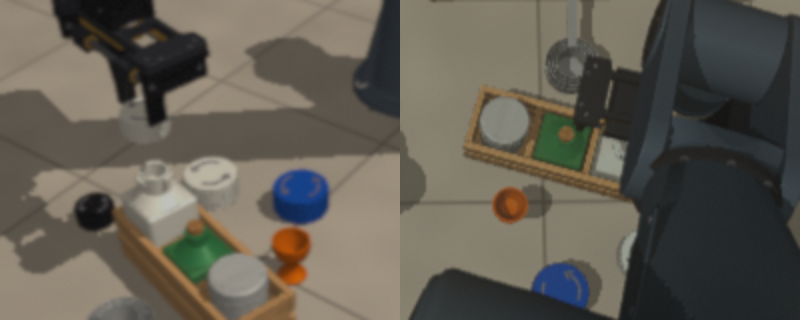

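The bottle stands in its pocket with its neck open at (155,178) in the left half of the image. The cap is held above it at (145,122), its underside about 58 mm above the rim, and nothing else has moved. I hand the job in.

```bash
python3 -c "
from rig import bot
print(bot.hand_in())"
```

```text
the job is handed in; nothing more can be done
None
```

The cap was pressed, twisted 60° anticlockwise and lifted off, and I handed the job in with the gripper holding it level and still, its underside about 58 mm above the mouth; the bottle still stood in its pocket, and the hand-in returned no verdict.

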